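Press a caught sample tube home in its rack

TASK

In the wire rack in front of the arm one wide-capped sample tube has caught on its label and stands higher than the other wide-capped tubes of its kind (the long slim tubes with narrower caps are tall anyway and stand correctly). With the fingertips on top of its cap, press that tube gently straight down until it is fully home, level with the others of its kind, then take the hand well clear of it. Do not grip it or pull it up, do not touch any other tube, and leave the jar, the pen and the box of tubes beside the rack where they are.

Things in the scene. Friction and masses are not known exactly. Their poses are not given: they have to be found in the camera images.
- rack: steel wire rack on the bench in front of the arm, fixed: 154 mm along its x, 198 mm along its y, 65 mm high, three tiers of wire mesh, cells of 22 mm. Origin at the centre of its underside on the bench (z = 0), z up. The tubes stand on its lowest mesh, 10 mm above the bench, in some of the cells; tube centres are never less than 44 mm apart
- high_tube: the tube to press: 16 mm wide, 82 mm overall with its 19 mm wide lavender cap, upright in the rack but caught 14 to 24 mm above its home. Origin under its foot, on its axis, z up. Slides only straight up and down: about 3 N moves it and it stays where left. Home: origin 10 mm above the bench, on the wire floor, which yields 1 mm per 6 N and springs back. Over 30 N is too hard
- high_cap (a point): centre of the flat top of high_tube's cap (19 mm across), 82 mm above the tube's origin; 92 mm above the bench when the tube is fully home
- short_a: another tube of exactly the same kind as high_tube (16 mm tube, 19 mm cap, 82 mm overall), fully home: its origin, at the underside of its foot, lies 10 mm above the bench and its flat cap top 92 mm above the bench. Must not be touched
- short_b: another tube of exactly the same kind as high_tube (16 mm tube, 19 mm cap, 82 mm overall), fully home: its origin, at the underside of its foot, lies 10 mm above the bench and its flat cap top 92 mm above the bench. Must not be touched
- short_c: another tube of exactly the same kind as high_tube (16 mm tube, 19 mm cap, 82 mm overall), fully home: its origin, at the underside of its foot, lies 10 mm above the bench and its flat cap top 92 mm above the bench. Must not be touched
- long_a: a longer, slimmer sample tube standing upright, fully home: 13 mm in diameter, 107 mm overall with its 16 mm lavender cap. Its origin, at the underside of its foot, lies 10 mm above the bench and its cap top 117 mm above the bench. Must not be touched
- long_b: a longer, slimmer sample tube standing upright, fully home: 13 mm in diameter, 107 mm overall with its 16 mm lavender cap. Its origin, at the underside of its foot, lies 10 mm above the bench and its cap top 117 mm above the bench. Must not be touched
- jar: loose bystander beside the rack: a white specimen jar with a yellow screw lid, 64 mm in diameter, 64 mm high; origin at the centre of its underside
- pen: loose bystander in front of the rack: a marker pen lying flat, 130 mm long along its own x, 14 mm thick; origin near its middle, on the bench
- tube_box: loose bystander beside the rack, on the other side from the jar: an open white box, 75 by 105 mm, 42 mm high, full of small capped tubes, 86 mm high in all; origin at the centre of its underside

How it is judged:
On the way, in this order (a step that is already met when the one before it is completed fails the run):
1. the fingertips touch the high tube (contact force between the fingers and high_tube above 0.3 N), for 0.02 s.
2. the high tube is home (z of high_tube in the frame of rack below 0.013 m), for 0.1 s.
At the end, for the whole second after the job is handed in: the high tube is fully home, its foot within 3 mm of the rack's floor mesh, and at rest; the TCP is more than 60 mm from its cap; the other tubes are within 3 mm and the jar, the pen and the box within 10 mm of where they started (z of high_tube in the frame of rack below 0.013 m and linear speed of high_tube below 0.01 m/s and distance between the grasp point and high_cap above 0.06 m and distance of each of short_a, short_b, short_c, long_a, long_b from where it was at the start of the episode below 0.003 m and distance of each of jar, pen, tube_box from where it was at the start of the episode below 0.01 m); the robot touches nothing.
It fails at once if another tube in the rack is touched (over 1 N) or shifted by more than 3 mm (contact force between any of the fingers, the arm and short_a above 1 N or distance of any of short_a, short_b, short_c, long_a, long_b from where it was at the start of the episode above 0.003 m or contact force between any of the fingers, the arm and short_b above 1 N or contact force between any of the fingers, the arm and short_c above 1 N or contact force between any of the fingers, the arm and long_a above 1 N or contact force between any of the fingers, the arm and long_b above 1 N).
It fails at once if the high tube is pulled up by more than 6 mm (distance of high_tube from where it was at the start of the episode above 0.006 m and z of high_tube in the frame of rack above 0.029 m).
It fails at once if the high tube is gripped: the fingers bear on its sides (its glass, or its cap more than 4 mm below the top) with over 2 N, or reach down around it until the TCP is less than 5 mm above the cap's top (contact force between the fingers and high_tube_c0 above 2 N or contact force between the fingers and high_tube_c1 above 2 N or (horizontal distance between the grasp point and high_cap below 0.02 m and z of the grasp point in the frame of high_cap below 0.005 m)).
It fails at once if the tube is pushed with more than 30 N (contact force between anything else and high_tube above 30 N).
It fails at once if the jar, the pen or the box of tubes beside the rack is shifted by more than 10 mm (distance of any of jar, pen, tube_box from where it was at the start of the episode above 0.01 m).
It also fails if it takes over 29 s, if anything falls off the work surface, if the arm or the gripper's body presses on something with over 40 N, if the wrist force passes 120 N, or if a joint passes its speed limit or range.

ROBOT

A 6-joint arm with a two-finger parallel gripper is mounted at the origin on the work surface. World frame = base frame: x ahead of the robot, y to its left, z up, the work surface at z = 0. Lengths are in m, angles in rad, forces in N, time in s.
With the tool pointing down it reaches from about 0.275 to 0.725 m from the base axis. Payload 5.6 kg.
Tool frame: the origin (TCP) lies between the finger pads, 19 mm behind the fingertips; this is the grasp point; z points along the fingers, y is the line along which they close (so a half turn about z gives the same grasp; the last joint's range is limited). The gripper opens to 85 mm and grips with 20 to 120 N. Pads are 22 mm wide; open, the fingers measure 114 mm over their backs; the gripper's body (76 mm by 85 mm) begins 54 mm behind the grasp point. The pads swing forward as they close: fully open they stand 13 mm farther back than shut.
Start: joints at [-0.937, 0.255, 0.108, 0, -1.424, -0.285], TCP at [0.188, -0.517, 0.25] pointing down, gripper open.
Joint ranges: [-2.95, 2.95], [-1.21, 1.97], [-1.09, 1.5], [-2.87, 1.71], [-2.94, -0.07], [-3.05, 3.05]. Speed limits (rad/s): [2.57, 2.57, 3.14, 3.14, 3.14, 3.14].

INTERFACE

Orientations are given as a unit quaternion [w, x, y, z].
In Python, from workcell import bot gives the robot as it stands.
- The arm moves only by the shell command python3 -m jog 'ROWS' [FORCE]. ROWS is JSON, a list of rows, each a list of 5 numbers: the finger opening in mm, from 0 to 85.4, then the shift along the world's x, y, z in mm, then the turn about the world's z in rad. A call has 1 to 10 rows; each row shifts and turns the commanded pose from where the row before left it; what a row does not reach is not made up. A row lasts 1/12 s, in which the tool goes at most 41.7 mm and 7.16 degrees, less where a joint would pass 70% of its speed; a pose out of reach is approached as far as the arm can. A call is refused whole if a number of a shift passes 41.7 or a number of a turn 0.125, either way. A call with a gripper value outside its range is refused whole. The fingers move at their own pace and stop on an object; FORCE is the grip in N (left out, the last holds). Time passes only in rows, so rows that do not move let the fingers close. It gives the time, the measured TCP pose, the force, the opening and the grip force at its end, in the units of the state.
- bot.observe(): the state, without advancing time (a new reading comes with each control period).
- bot.snapshot(name): name is "scene" or "top" or "wrist"; returns the picture (480x640x3 uint8, red, green, blue); there is no depth.
- bot.camera_info(name): a dict with "fx", "fy", "cx", "cy" (pixels), "k1" (the pictures are not rectified: a ray, as slopes to the right and down, at radius r is drawn at 1 + k1 r^2 times it, then the intrinsics apply), "R" (3x3) and "t" (3): a world point X has camera coordinates R X + t. Camera axes: x right, y down, z forward; pixel columns grow to the right and rows downward; lengths in m; the calibration is good to about 2 mm. A picture is of the moment at which its call begins: read the wrist's pose just before it. camera_info takes no time and is no camera call; for the wrist camera it gives the pose at the moment of the call.
- bot.finish_job(): hands the job in; it is judged then, once.
Trained networks look in the newest picture that a camera, given by its name, has taken for a name from the list of things; names that differ only in an ending like _2 or _b are one class to them, and where a whole thing is asked for, a point or a joint stands for the part that bears it (a point fixed in the world has none). Each returns a list of dicts, best first, with "p" (0 to 1); they miss things now and then, are a little off and sometimes report something else, mostly with a low value. They report only what shows in the picture. A call takes as long as a camera call.
- bot.cut_out(label, camera): "pixels" (480x640 bool, what is visible of it) and "extent" ([left, top, right, bottom] in pixels, round what is visible of it).
The state is a dict: "clock": time; "q": joint angles; "dq": joint speeds; "joint_torque": joint torques, N m; "eef_pos": TCP position; "ee_rot": TCP orientation; "contact_force": force on the tool from outside, world axes, zero at the start; "moment": the same for the moment, N m; "opening": finger opening in m; "grip_force": force on a finger pad.
Only numpy, scipy, OpenCV 4.12 (cv2) and the standard library are available. Lean on these libraries where they do the work, as an engineer would, in place of code of your own. Each camera call takes 0.05 s, during which the arm holds its last target. There are 200 camera calls.

## Working session

There is one attempt and no reset: what is moved stays moved. The work goes in short steps, Python scripts to look and compute and a shell command to move; the robot and the scene stay as the last step left them, time stands still between calls to the robot, and variables do not carry over. Pictures are saved under pics/ and viewed, at most 10 in all, crops included, and the job is handed in when it is done.

```bash
mkdir -p pics; cat > h.py <<'E'
import numpy as np, cv2
from workcell import bot
def K(ci): return np.array([[ci['fx'],0,ci['cx']],[0,ci['fy'],ci['cy']],[0,0,1.]])
def proj(ci,X):
    R=np.array(ci['R']);return cv2.projectPoints(np.float64(X).reshape(-1,1,3),cv2.Rodrigues(R)[0],np.float64(ci['t']),K(ci),np.float64([ci['k1'],0,0,0]))[0][:,0]
def onz(ci,uv,z):
    n=cv2.undistortPoints(np.float64(uv).reshape(-1,1,2),K(ci),np.float64([ci['k1'],0,0,0]))[:,0]
    R=np.array(ci['R']);c=-R.T@np.float64(ci['t'])
    d=np.c_[n,np.ones(len(n))]@R
    return c+d*((z-c[2])/d[:,2:])
E
python3 - <<'E'
from h import *
for n in("scene","top"):
    im=bot.snapshot(n);cv2.imwrite(f'pics/{n}.png',im[...,::-1])
    for l in("high_tube","high_cap","short_a","long_a","rack"):
        for d in bot.cut_out(l,n): print(n,l,round(d['p'],2),d['extent'])
    ci=bot.camera_info(n);print(ci['fx'],-np.array(ci['R']).T@ci['t'])
E
```

```text
scene high_tube 0.63 [277.5, 230.4, 288.5, 267.1]
scene high_cap 0.5 [280.0, 225.6, 292.9, 268.3]
scene short_a 0.85 [223.0, 271.0, 236.9, 312.3]
scene short_a 0.81 [232.0, 242.1, 246.7, 280.1]
scene short_a 0.7 [257.3, 252.0, 270.5, 287.7]
scene long_a 0.91 [208.5, 236.0, 218.9, 282.9]
scene long_a 0.86 [284.7, 255.6, 295.8, 303.2]
scene rack 0.73 [191.3, 239.3, 315.5, 332.8]
483.87975908963136 [ 1.24183598 -0.34123084  0.58878443]
top high_tube 0.61 [356.6, 259.5, 368.6, 273.7]
top high_cap 0.42 [356.0, 260.3, 367.5, 275.6]
top short_a 0.68 [386.9, 248.9, 401.7, 264.8]
top short_a 0.47 [429.2, 243.7, 446.1, 259.2]
top long_a 0.57 [357.5, 257.5, 368.3, 274.4]
top long_a 0.55 [375.6, 214.8, 392.0, 235.8]
top long_a 0.46 [422.5, 297.6, 442.1, 307.1]
top rack 0.58 [335.9, 202.3, 474.9, 330.6]
505.23099369212485 [0.4060652  0.03961641 0.94450753]
```

View pics/scene.png

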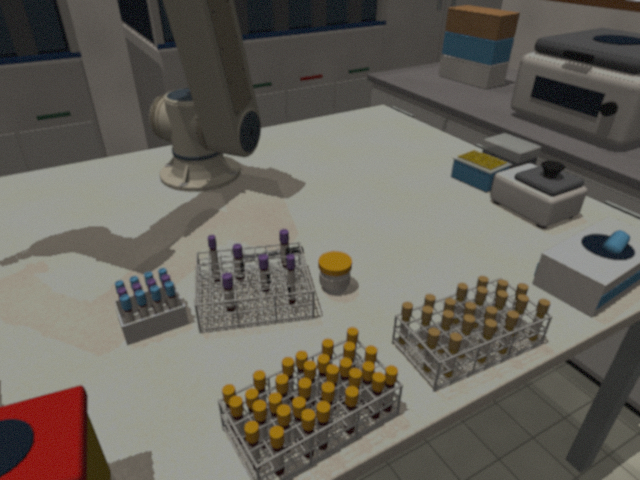

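View pics/top.png

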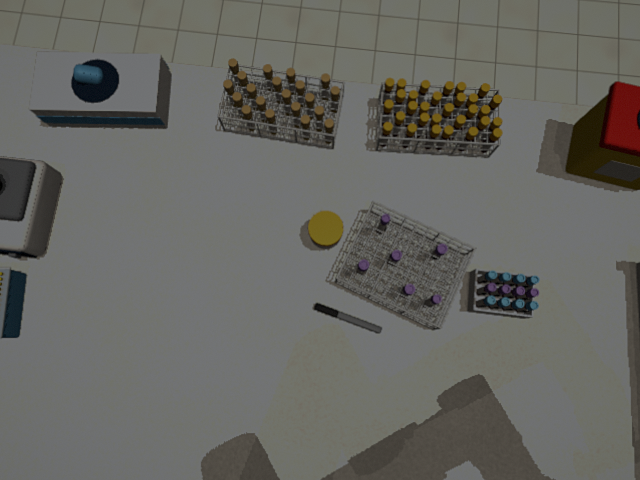

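The scene view shows six lavender caps at (212,242), (238,250), (284,236), (264,260), (290,261) and (228,279). In the top view they are at (435,299), (409,289), (362,266), (396,256), (385,220) and (441,250). The networks pick the one at scene (284,236) / top (362,266) as high. I'll check the heights by triangulation.

```bash
python3 - <<'E'
from h import *
S=cv2.imread('pics/scene.png');T=cv2.imread('pics/top.png')
def blobs(I,box):
    x0,y0,x1,y1=box;h=I.astype(int);b,g,r=h[...,0],h[...,1],h[...,2]
    m=((b-g>18)&(r-g>5)).astype(np.uint8);mm=np.zeros_like(m);mm[y0:y1,x0:x1]=m[y0:y1,x0:x1]
    n,l,s,c=cv2.connectedComponentsWithStats(mm)
    return [(c[i],s[i]) for i in range(1,n) if s[i,4]>25]
cs=bot.camera_info("scene");ct=bot.camera_info("top")
bs=blobs(S,(195,225,310,295));bt=blobs(T,(335,205,470,325))
def ray(ci,uv):
    a=onz(ci,[uv],0)[0];b=onz(ci,[uv],.2)[0];return a,(b-a)/np.linalg.norm(b-a)
for c,s in bs:
    for d,u in bt:
        a,p=ray(cs,c);b,q=ray(ct,d)
        st=np.linalg.lstsq(np.c_[p,-q],b-a,rcond=None)[0];P,Q=a+st[0]*p,b+st[1]*q
        if np.linalg.norm(P-Q)<.008: print(c.round(1),s,d.round(1),u,((P+Q)/2).round(4),np.linalg.norm(P-Q).round(4))
a=cv2.resize(S[220:320,190:320],None,fx=3,fy=5,interpolation=2)
b=cv2.resize(T[205:325,330:460],None,fx=3,fy=4.166,interpolation=2)
cv2.imwrite('pics/c.png',np.clip(np.hstack([a[:500],b[:500]])*1.4,0,255))
E
```

```text
[283.3 234.4] [280 230   8  13  60] [363.5 264.4] [358 260  11  10  86] [ 0.5529 -0.0128  0.1052] 0.0004
[211. 239.] [209 236   6  10  33] [436.7 298.5] [433 295   9   8  59] [ 0.5094 -0.1375  0.1104] 0.0001
[236.5 248.4] [233 244   8  12  60] [409.5 288.6] [405 284  10  10  84] [ 0.5239 -0.0962  0.0846] 0.0005
[262.6 258.7] [259 254   9  13  73] [396.4 254.8] [392 250  10  11  81] [ 0.5797 -0.0687  0.0858] 0.0002
[289.9 259.4] [287 254   7  15  68] [385.5 217.9] [382 214   8   9  58] [ 0.6363 -0.0419  0.1099] 0.0005
[226.3 277.7] [222 273  10  14  81] [441.6 248.4] [437 244  10  10  79] [ 0.5999 -0.1455  0.0855] 0.0004[ WARN:0@0.596] global loadsave.cpp:1063 imwrite_ Unsupported depth image for selected encoder is fallbacked to CV_8U.
```

View pics/c.png

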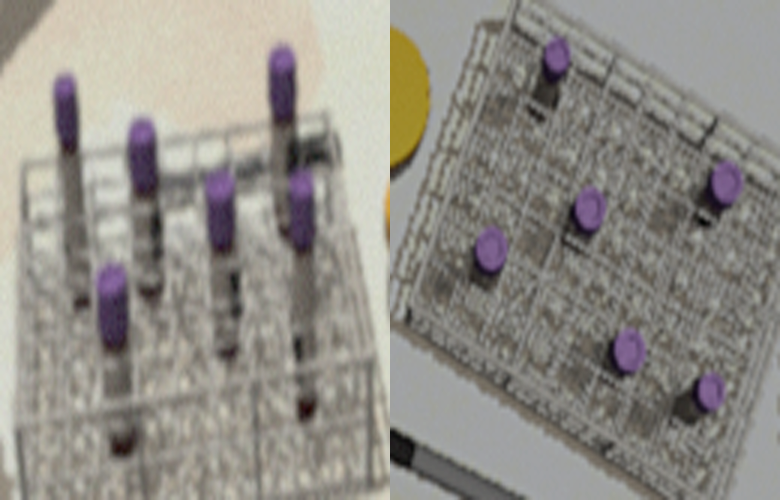

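The high tube is confirmed: its cap centroid is at z=0.105, against 0.085 for the other wide caps, so it stands about 20 mm high. It is at about (0.553, -0.013). Next I'll move to hover above it with the fingers shut.

```bash
python3 -m jog '[[0,20,28,0,0],[0,20,28,0,0],[0,20,28,0,0],[0,20,28,0,0],[0,20,28,0,0],[0,20,28,0,0],[0,20,28,0,0],[0,20,28,0,0],[0,20,28,0,0],[0,20,28,0,0]]' 20
python3 -m jog '[[0,20,28,0,0],[0,20,28,0,0],[0,20,28,0,0],[0,20,28,0,0],[0,20,28,0,0],[0,20,28,0,0],[0,20,28,0,0],[0,12,14,0,0],[0,0,0,0,0],[0,0,0,0,0]]'
python3 - <<'E'
from h import *
o=bot.observe();print(o['eef_pos'],o['ee_rot'],o['opening'],o['contact_force'])
ci=bot.camera_info("wrist");im=bot.snapshot("wrist")[...,::-1].copy()
for z in(.104,.112,.118):
    for p in proj(ci,[[.553,-.013,z]]): print(z,p)
for l in("high_tube","short_a"):
    for d in bot.cut_out(l,"wrist"):print(l,d['p'],d['extent'],onz(ci,[[(d['extent'][0]+d['extent'][2])/2,(d['extent'][1]+d['extent'][3])/2]],.110))
cv2.imwrite('pics/w.png',im)
E
```

```text
clock: 1.43
eef_pos: [0.3887, -0.2353, 0.2503]
ee_rot: [0.0, -0.174, 0.985, -0.0]
contact_force: [0.7, -0.6, -0.8]
opening: -0.0
grip_force: 0.0
clock: 2.27
eef_pos: [0.5403, -0.0261, 0.2495]
ee_rot: [-0.0, -0.174, 0.985, -0.0]
contact_force: [1.3, 0.3, 0.2]
opening: 0.0001
grip_force: 0.0
[ 0.54030834 -0.02605238  0.24950756] [-4.43798788e-04 -1.74305482e-01  9.84691526e-01 -1.62851282e-05] 0.00010953784386919907 [1.34506744 0.28399959 0.1718003 ]
0.104 [325.54556242 250.16894964]
0.112 [325.79918337 253.41381689]
0.118 [325.99880358 255.96866875]
high_tube 0.84 [313.8, 223.0, 334.2, 263.3] [[ 0.54655166 -0.01677654  0.11      ]]
short_a 0.84 [227.3, 159.7, 261.6, 186.5] [[ 0.51739375 -0.08763272  0.11      ]]
short_a 0.81 [143.2, 217.3, 186.6, 252.2] [[ 0.58117464 -0.13062377  0.11      ]]
short_a 0.79 [239.4, 223.2, 269.5, 264.6] [[ 0.56483402 -0.06516573  0.11      ]]
```

View pics/w.png

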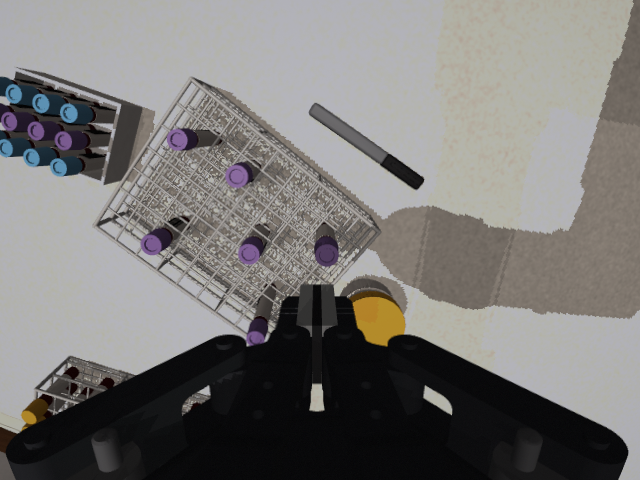

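The wrist view shows the high tube's cap at (326,250), and my estimate projects to (326,253), so they agree. The closed fingertips are clear of the other tubes, so I'll centre and descend.

```bash
python3 -m jog '[[0,13,14,0,0],[0,0,0,-25,0],[0,0,0,-30,0],[0,0,0,-30,0],[0,0,0,-15,0],[0,0,0,-8,0],[0,0,0,0,0],[0,0,0,0,0],[0,0,0,0,0]]'
python3 -m jog '[[0,0,0,-3,0],[0,0,0,-3,0],[0,0,0,-3,0],[0,0,0,-3,0],[0,0,0,0,0],[0,0,0,0,0]]'
```

```text
clock: 3.17
eef_pos: [0.5539, -0.0131, 0.1438]
ee_rot: [0.002, -0.173, 0.985, -0.0]
contact_force: [-0.3, 0.6, 0.3]
opening: 0.0001
grip_force: 0.0
clock: 3.67
eef_pos: [0.5531, -0.0128, 0.1301]
ee_rot: [0.0, -0.174, 0.985, -0.0]
contact_force: [0.2, 0.6, 0.2]
opening: 0.0
grip_force: 0.2
```

```bash
python3 -m jog '[[0,0,0,-2,0],[0,0,0,-2,0],[0,0,0,-2,0],[0,0,0,0,0]]'
python3 -m jog '[[0,0,0,-2,0],[0,0,0,-2,0],[0,0,0,-2,0],[0,0,0,0,0]]'
python3 -m jog '[[0,0,0,-2,0],[0,0,0,-2,0],[0,0,0,-1,0],[0,0,0,0,0],[0,0,0,0,0]]'
```

```text
clock: 4.0
eef_pos: [0.5531, -0.0128, 0.1237]
ee_rot: [0.0, -0.174, 0.985, -0.0]
contact_force: [0.8, 0.7, 2.5]
opening: -0.0002
grip_force: 1.1
clock: 4.33
eef_pos: [0.553, -0.0128, 0.1176]
ee_rot: [-0.0, -0.174, 0.985, 0.0]
contact_force: [0.4, 0.0, 2.2]
opening: -0.0001
grip_force: 1.0
clock: 4.75
eef_pos: [0.553, -0.0128, 0.1128]
ee_rot: [-0.0, -0.173, 0.985, 0.0]
contact_force: [0.9, 0.7, 0.6]
opening: 0.0002
grip_force: 0.7
```

Contact is steady at about 3 N. I'll press on in small steps until the floor pushes back.

```bash
python3 -m jog '[[0,0,0,-1,0],[0,0,0,-1,0],[0,0,0,0,0]]'
python3 -m jog '[[0,0,0,-0.7,0],[0,0,0,0,0],[0,0,0,0,0]]'
```

```text
clock: 5.0
eef_pos: [0.553, -0.0129, 0.1109]
ee_rot: [0.0, -0.174, 0.985, 0.0]
contact_force: [1.4, 0.8, 2.8]
opening: -0.0002
grip_force: 1.2
clock: 5.25
eef_pos: [0.553, -0.0129, 0.1103]
ee_rot: [0.0, -0.174, 0.985, 0.0]
contact_force: [1.0, 0.5, 3.5]
opening: -0.0002
grip_force: 1.4
```

```bash
python3 -m jog '[[0,0,0,-0.7,0],[0,0,0,0,0],[0,0,0,0,0]]'
python3 -m jog '[[0,0,0,-0.7,0],[0,0,0,0,0],[0,0,0,0,0]]'
```

```text
clock: 5.5
eef_pos: [0.5532, -0.0129, 0.1099]
ee_rot: [0.0, -0.174, 0.985, -0.0]
contact_force: [-0.1, 1.1, 5.7]
opening: -0.0002
grip_force: 2.5
clock: 5.75
eef_pos: [0.5533, -0.0129, 0.1096]
ee_rot: [0.0, -0.174, 0.985, -0.0]
contact_force: [0.2, 0.2, 7.9]
opening: -0.0001
grip_force: 3.4
```

The force is rising to 8 N at TCP height 0.1096, so the tube is on the floor mesh. Now I'll lift clear and check.

```bash
python3 -m jog '[[0,0,0,0,0],[0,0,0,3,0],[0,0,0,10,0],[0,0,0,30,0],[0,0,0,40,0],[0,0,0,40,0],[0,-10,-10,10,0],[0,-15,-15,0,0],[0,0,0,0,0],[0,0,0,0,0]]'
python3 - <<'E'
from h import *
print(bot.observe()['eef_pos'])
s=bot.snapshot("scene")[...,::-1];ci=bot.camera_info("scene")
h=s.astype(int);b,g,r=h[...,0],h[...,1],h[...,2]
m=((b-g>18)&(r-g>5)).astype(np.uint8);m[:225]=0;m[295:]=0;m[:,:195]=0;m[:,310:]=0
n,l,st,c=cv2.connectedComponentsWithStats(m)
print([(c[i].round(1),st[i,4]) for i in range(1,n) if st[i,4]>25])
print(proj(ci,[[.5529,-.0128,.1052],[.5529,-.0128,.0853],[.5529,-.0128,.0883]]))
cv2.imwrite('pics/s2.png',cv2.resize(s[210:330,180:360],None,fx=4,fy=4))
E
```

```text
clock: 6.58
eef_pos: [0.5271, -0.0384, 0.2422]
ee_rot: [-0.0, -0.173, 0.985, 0.0]
contact_force: [0.3, -0.1, 0.6]
opening: 0.0005
grip_force: 0.0
[ 0.52709448 -0.03839079  0.24216774]
[(array([211.1, 239.9]), np.int32(45)), (array([284.3, 243.5]), np.int32(41)), (array([236.4, 249. ]), np.int32(69)), (array([262.5, 259.4]), np.int32(81)), (array([289.8, 259.6]), np.int32(72)), (array([226.1, 278.3]), np.int32(87))]
[[283.37103753 234.388947  ]
 [283.7264894  243.29782272]
 [283.67348995 241.96865445]]
```

View pics/s2.png

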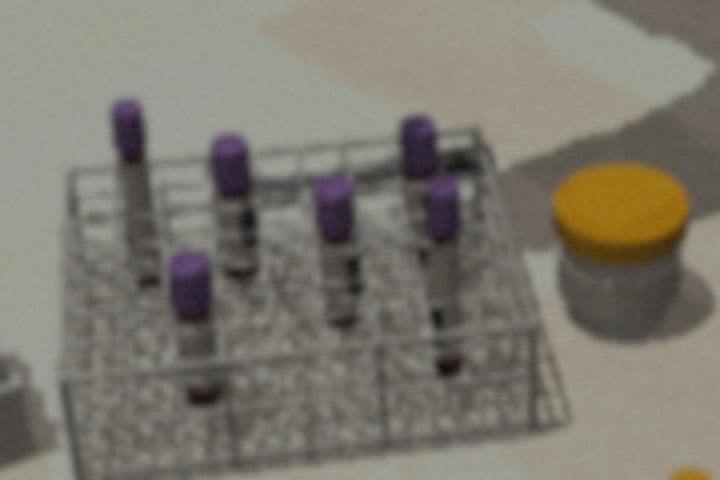

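The picture shows the pressed cap at crop (419,147), full-image row 243.5, against a predicted 243.3 for home. The other caps and the jar have not moved. The last steps also showed the floor's stiffness of about 6 N/mm, so the tube is home.

```bash
python3 -c "from workcell import bot;print(bot.finish_job())"
```

```text
the job is handed in; nothing more can be done
None
```

The high tube was pressed home with a final force of about 8 N, the hand was lifted well clear, the other rack tubes and the jar had not moved in the last picture (I did not re-check the pen and the tube box), and the job has been handed in.

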